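# Seat the base and lock the springform pan

### The arm

A 7-joint arm with a two-finger parallel gripper is mounted at the origin on a cart in front of the work surface, level with it; the furniture and walls round the work are solid. World frame = base frame: x ahead of the robot, y to its left, z up, the work surface at z = 0. Lengths are in mm, angles in rad, forces in N, time in s.
With the tool pointing down it reaches from about 350 to 900 mm from the base axis. Payload 8.1 kg.
Tool frame: the origin (TCP) lies midway between the tips of the shut fingers; the grasp point (between the pads) lies 19 mm behind it (hold_point_z is the distance from the TCP to the grasp point, in mm); z points along the fingers, y is the direction in which the jaws open and shut (so a half turn about z gives the same grasp; the last joint's range is limited). The gripper opens to 85 mm and grips with 20 to 120 N. Pads are 22 mm wide; open, the fingers measure 114 mm over their backs; the gripper's body (76 mm by 85 mm) begins 54 mm behind the grasp point. The pads swing forward as they close: fully open they stand 13 mm farther back than shut.
Start: joints at [-1.325, 0.434, 0.025, 1.573, -0.012, 1.134, -0.075], TCP at [213.634, 587.369, 231.323] pointing down, gripper open.
Joint ranges: [-2.62, 2.62], [-0.44, 2.09], [-1.27, 1.32], [0.08, 2.57], [-1.32, 4.46], [0.12, 2], [-2.74, 2.74]. Speed limits (rad/s): [2.22, 2.22, 3.01, 3.01, 3.14, 3.14, 3.14].

### API

Orientations are given as a unit quaternion [w, x, y, z].
In Python, from bench import read_state, get_image, job_done, hold_point_z gives the robot as it stands.
- The arm moves only by the tool carry_out, never from a script. Its argument "deltas" is a list of rows, each an object with "claw": the closure, from -1 (fully open) to 1 (shut); "dp": the shift along the world's x, y, z in mm, a list of three; "rot": the turn, a rotation vector about the world's x, y, z in rad, a list of three. A call has 1 to 12 rows; each row is the pose to reach, as a shift and turn from the pose commanded when the call began; what a row does not reach only later rows make up. A row lasts 1/8 s, in which the tool goes at most 62.5 mm and 10.7 degrees, less where a joint would pass 70% of its speed; a pose out of reach is approached as far as the arm can. A call with a gripper value outside its range is refused whole. The fingers move at their own pace and stop on an object; "force" is the grip in N (left out, the last holds). Time passes only in rows, so rows that repeat a pose let the fingers close. It gives the time, the measured TCP pose, the force and the opening at its end, in the units of the state.
- read_state(): the state, without advancing time (a new reading comes with each control period).
- get_image(name): name is "scene" or "side" or "wrist"; returns a dict with "pixels" (384x512x3 uint8, red, green, blue), "vertical_fov" (degrees; the focal length in pixels is half the picture's height over the tangent of half this angle, whatever the lens; pixels are square), "cx", "cy" (the principal point, pixels), "cam_to_world" (4x4, takes a point from camera to world coordinates); the wrist camera has in their place "tool_from_camera" (4x4, takes a point from camera to tool coordinates, whose origin is the TCP and whose axes are the flange's). Camera axes: x right, y down, z forward; pixel columns grow to the right and rows downward; lengths in mm; the calibration is good to about 2 mm. A picture is of the moment at which its call begins: read the wrist's pose just before it. There is no depth.
- job_done(): hands the job in, once; it reports no verdict.
The state is a dict: "t": time; "joints": joint angles; "dq": joint speeds; "joint_efforts": joint torques, N m; "tool_pos": TCP position; "orientation": TCP orientation; "wrist_force": force on the tool from outside, world axes, zero at the start; "wrist_torque": the same for the moment, N m; "gripper_width": opening from 0.0 (shut) to 1.0 (fully open).
Only numpy, scipy, OpenCV 4.12 (cv2) and the standard library are available. Lean on these libraries where they do the work, as an engineer would, in place of code of your own. Each camera call takes 0.05 s, during which the arm holds its last target. There are 200 camera calls.

### The job

Get the springform cake pan ready for filling. Its base plate is sticking up at one edge inside the open ring: first press that edge down with the fingertips until the base lies flat, then push the red-sleeved clamp lever on the outside of the ring round past its dead centre so that it snaps fully shut against the ring. Only press and push: do not lift the pan or shove it off its spot, and leave the things standing round it alone.

Things in the scene. Friction and masses are not known exactly. Their poses are not given: they have to be found in the camera images.
- springform: Dark round springform cake pan, loose (about 0.95 kg), on the grippy mat. Wall 210 mm outer diameter, 56 mm high, 3 mm thick (rolled rim 220 mm), open on top. Origin: centre of its underside. z up; its own -x axis points from the centre to the clamp on the outside of the wall. The wall is split at the clamp; the split closes by 8 mm as the clamp shuts.
- pan_base (a joint): Tilt of the grey base plate inside the ring (disc 197 mm across, 3 mm thick), rad: 0 = flat, seated, its top 7 mm above the pan's underside; positive = the edge next to the clamp stands up (0.085 = 17 mm). It pivots on its edge furthest from the clamp (pan +x), is wedged by friction and stays where it is left; about 2 N down near the raised edge moves it slowly.
- base_press (a point): Point on top of the base plate, on the clamp side, 33 mm in from its raised edge and 40 mm clear of the wall: a good place to press down.
- clamp_lever (a joint): Angle of the clamp lever, rad: 0 = open (sticking out from the wall), 1.9 = shut (along the wall, its stop). It swings about an upright pin, counterclockwise seen from above as it shuts. A spring resists with up to 0.09 N m (about 2 N at mid-lever) until the dead centre at 1.3; past that it snaps to 1.9 by itself and stays. Let go before dead centre, it springs back to 0.
- lever_pivot (a point): Axis of the lever's pin, at half the lever's height (31 mm above the pan's underside); at pan x = -118 mm, y = -12 mm.
- lever_mid (a point): On the lever, 43 mm from the pivot, 18 mm from its tip; moves with it. Steel strip, outer half red, 60 mm long, 21 mm high (20 to 42 mm above the pan's underside), 5 mm thick, bowed to the wall. From above, in pan axes, the line from pivot to this point lies at 2.98 rad + the joint value, counterclockwise from pan +x: open, it points nearly straight out. Push on its pan +y side.
- silicone_mat: Round blue-grey silicone mat, 266 mm across, 3 mm thick, fixed to the worktop, under the pan. Origin: centre of its underside.
- vanilla: Brown glass bottle with black cap, 47 mm across, 118 mm high, loose bystander. Origin: centre of underside.
- jar_cinnamon: Spice jar with black cap, 53 mm across, 118 mm high, loose bystander. Origin: centre of underside.
- butter: Wrapped stick of butter, 33 x 120 x 32 mm, long along its own y, loose bystander. Origin: centre of underside.
- cutter_ring_1: Plain steel pastry ring, 71 mm across, 30 mm high, loose bystander. Origin: centre of underside.
- jar_ginger: Small spice jar with red cap, 38 mm across, 66 mm high, loose bystander. Origin: centre of underside.

How it is judged:
By the outcome, as a careful person would: the job done as asked, in the order asked, and still so for the second after the job is handed in, with the robot touching nothing.
It also fails if it takes over 48 s, if anything falls off the work surface, if the arm or the gripper's body presses on something with over 40 N, if the wrist force passes 120 N, or if a joint passes its speed limit or range.

## Working session

There is one attempt and no reset: what is moved stays moved. The work goes in short steps, Python scripts to look and compute and a tool call to move; the robot and the scene stay as the last step left them, time stands still between calls to the robot, and variables do not carry over. Pictures are saved under pics/ and viewed, about 8 in all and at most 12, crops included, and the job is handed in when it is done.

Besides the shell and the picture viewer there is one more tool, called after "Call:" as name(argument=value, ...), one argument or row to a line, values as JSON. carry_out: Moves the arm, as the interface text tells. Its arguments: {"type":"object","properties":{"deltas":{"type":"array","items":{"type":"object","properties":{"claw":{"type":"number"},"dp":{"type":"array","items":{"type":"number"}},"rot":{"type":"array","items":{"type":"number"}}}}},"force":{"type":"number"}},"required":["deltas"]}

```bash
mkdir -p pics; cat > h.py <<'E'
import numpy as np, cv2, json
from bench import *
def snap(name,fn):
    im=get_image(name); cv2.imwrite(f'pics/{fn}.png',im['pixels'][:,:,::-1])
    d={k:np.array(v).tolist() for k,v in im.items() if k!='pixels'}; json.dump(d,open(f'pics/{fn}.json','w')); return im
def K(c): 
    f=192/np.tan(np.radians(c['vertical_fov'])/2); return f
def load(fn): return json.load(open(f'pics/{fn}.json'))
def ray(c,u,v,z):
    T=np.array(c['cam_to_world']);f=K(c);d=T[:3,:3]@[(u-c['cx'])/f,(v-c['cy'])/f,1];o=T[:3,3]
    return o+d*(z-o[2])/d[2]
def proj(c,P):
    T=np.linalg.inv(np.array(c['cam_to_world']));p=np.atleast_2d(P)@T[:3,:3].T+T[:3,3];f=K(c)
    return p[:,:2]/p[:,2:]*f+[c['cx'],c['cy']]
E
python3 - <<'E'
from h import *
print(read_state())
a=snap('scene','s1');b=snap('side','d1')
print(load('s1'),load('d1'))
cv2.imwrite('pics/both.png',np.vstack([np.array(cv2.resize(a['pixels'],(400,300))),cv2.resize(b['pixels'],(400,300))])[:,:,::-1])
E
```

```text
{'t': 0.0, 'joints': array([-1.32462245,  0.43522717,  0.0249426 ,  1.5741297 , -0.01160916,
        1.13398127, -0.07508979]), 'dq': array([ 0.00180431,  0.00172028, -0.00111068, -0.00120877, -0.00014378,
        0.00193678,  0.000485  ]), 'joint_efforts': array([ 5.12237202e-04, -6.70476222e+01,  1.02597501e+00, -3.16222394e+01,
        1.58570940e-02,  1.24584959e-02, -2.99152839e-05]), 'tool_pos': array([213.44888918, 586.86999033, 230.51039678]), 'orientation': array([-7.73014878e-05,  1.73522214e-01,  9.84829630e-01, -7.96578955e-04]), 'wrist_force': array([ 0.40654544, -0.39451062, -1.13354479]), 'wrist_torque': array([0.05140453, 0.01440719, 0.00785763]), 'gripper_width': 1.0006039667983109}
{'vertical_fov': 47.248339418345836, 'cx': 253.28335011618287, 'cy': 188.5028725498345, 'cam_to_world': [[0.8834155777280782, -0.2670480975802742, 0.3850483484007197, 232.59576699455135], [-0.4684869564273771, -0.5206055069762783, 0.7137855964947634, -694.7234475772872], [0.00984320500540759, -0.8109594439210438, -0.5850195651689719, 584.2911868571118], [0.0, 0.0, 0.0, 1.0]]} {'vertical_fov': 49.10053365077878, 'cx': 254.86994731245977, 'cy': 192.25763804258239, 'cam_to_world': [[0.8705737914438694, -0.23331310762601262, 0.4332046484756819, 117.79267533695375], [-0.4919046249142809, -0.39220542103110023, 0.7773060836644456, -848.5834017551916], [-0.011450486408322635, -0.8897976744876951, -0.4562115571062429, 501.61395045006697], [0.0, 0.0, 0.0, 1.0]]}
```

View pics/s1.png

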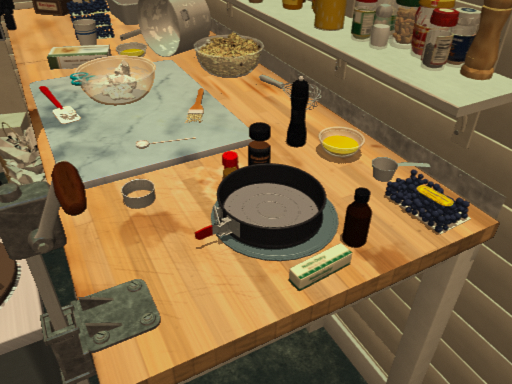

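View pics/d1.png

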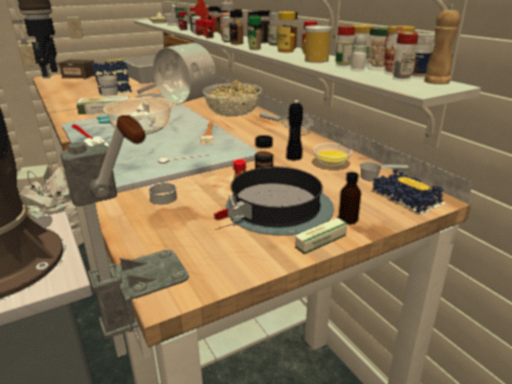

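```bash
cat >> h.py <<'E'
def circ(x,y,z,r,n=72):
    t=np.linspace(0,2*np.pi,n,endpoint=False); return np.c_[x+r*np.cos(t),y+r*np.sin(t),0*t+z]
def overlay(fn,out,pan,box,s=4,tilt=.085,lev=0.):
    x,y,th=pan;c=load(fn);im=cv2.imread(f'pics/{fn}.png');u0,v0,u1,v1=box
    im=cv2.resize(im[v0:v1,u0:u1],None,fx=s,fy=s,interpolation=cv2.INTER_CUBIC)
    def P(q): 
        q=np.atleast_2d(q); R=np.array([[np.cos(th),-np.sin(th)],[np.sin(th),np.cos(th)]])
        return np.c_[q[:,:2]@R.T+[x,y],q[:,2]+3]
    def dr(w,col,closed=False):
        p=((proj(c,w)-[u0,v0]+.5)*s).astype(int); cv2.polylines(im,[p],closed,col,1)
    dr(circ(x,y,59,110),(0,255,0),True); dr(circ(x,y,3,133),(255,255,0),True)
    b=circ(0,0,7,98.5); b[:,2]=7+(98.5-b[:,0])*np.sin(tilt); dr(P(b),(255,0,255),True)
    a=2.98+lev; pv=np.array([-118,-12]); 
    for z in (20,42): dr(P([[*pv,z],[*(pv+60*np.array([np.cos(a),np.sin(a)])),z]]),(0,255,255))
    cv2.imwrite(f'pics/{out}.png',im)
E
python3 - <<'E'
from h import *
c=load('s1');d=load('d1')
# mat ellipse extremes -> guess
print(ray(c,272,190,59),ray(c,274,212,3),ray(d,277,183,59))
m=ray(c,272,190,59)
tip=ray(c,198,236,34);print(tip)
th=np.arctan2(*(m-tip)[[1,0]]);print(th)
# correct: lever tip at pan (-177,-2.4)
th=np.arctan2(*(m-tip)[[1,0]])-np.arctan2(2.4,177)
print('th',th)
overlay('s1','o1',(m[0],m[1],th),(180,140,360,270))
for n,(u,v,z) in dict(van=(355,243,0),jarc=(260,160,60),ging=(230,170,50),butter=(320,275,0),ring=(139,205,0)).items(): print(n,ray(c,u,v,z).round())
E
```

```text
[609.82290156 -75.82503613  59.        ] [614.38671931 -80.25218154   3.        ] [607.94812518 -79.1553507   59.        ]
[ 432.54027129 -109.77474236   34.        ]
0.1892097331924538
th 0.17565124205091726
van [ 708. -233.    0.]
jarc [642.  35.  60.]
ging [571.  42.  50.]
butter [ 599. -270.    0.]
ring [370.  77.   0.]
```

View pics/o1.png

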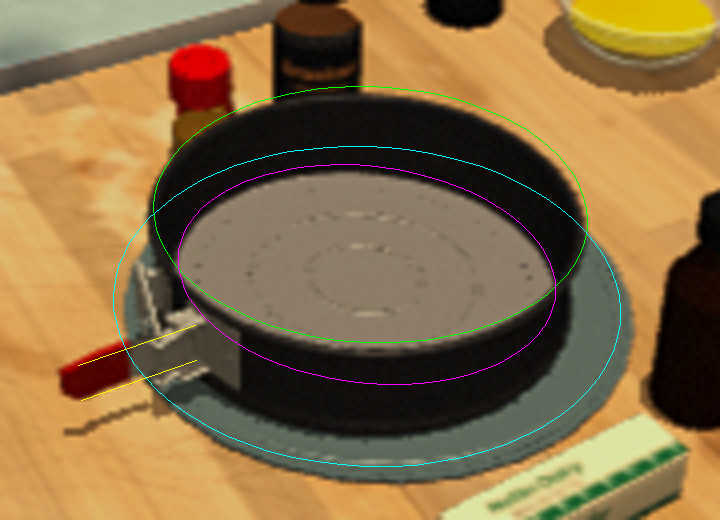

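Call:
carry_out(
  deltas=[
    {"dp":[10,-20,50],"rot":[0,0,0],"claw":1},
    {"dp":[40,-70,70],"rot":[0,0,0],"claw":1},
    {"dp":[65,-125,70],"rot":[0,0,0],"claw":1},
    {"dp":[90,-180,70],"rot":[0,0,0],"claw":1},
    {"dp":[115,-235,70],"rot":[0,0,0],"claw":1},
    {"dp":[140,-290,70],"rot":[0,0,0],"claw":1},
    {"dp":[165,-345,70],"rot":[0,0,0],"claw":1},
    {"dp":[190,-400,70],"rot":[0,0,0],"claw":1},
    {"dp":[215,-455,70],"rot":[0,0,0],"claw":1},
    {"dp":[240,-510,70],"rot":[0,0,0],"claw":1},
    {"dp":[265,-565,70],"rot":[0,0,0],"claw":1},
    {"dp":[285,-600,70],"rot":[0,0,0],"claw":1},
  ],
)

```text
t: 1.6
tool_pos: [498.9, -15.7, 301.4]
orientation: [0.0, 0.175, 0.985, -0.0]
wrist_force: [-0.1, 1.4, 0.2]
gripper_width: -0.003
```

Call:
carry_out(
  deltas=[
    {"dp":[10,-50,0],"rot":[0,0,0],"claw":1},
    {"dp":[20,-75,0],"rot":[0,0,0],"claw":1},
    {"dp":[20,-75,0],"rot":[0,0,0],"claw":1},
    {"dp":[20,-75,0],"rot":[0,0,0],"claw":1},
  ],
)

```text
t: 2.1
tool_pos: [518.3, -86.8, 301.0]
orientation: [-0.0, 0.173, 0.985, 0.0]
wrist_force: [-0.3, 0.2, -0.6]
gripper_width: 0.001
```

```bash
cat >> h.py <<'E'
def wsnap(fn):
    from scipy.spatial.transform import Rotation as R
    s=read_state(); snap('wrist',fn); d=load(fn)
    T=np.eye(4); q=s['orientation'];T[:3,:3]=R.from_quat([q[1],q[2],q[3],q[0]]).as_matrix();T[:3,3]=s['tool_pos']
    d['cam_to_world']=(T@np.array(d['tool_from_camera'])).tolist(); json.dump(d,open(f'pics/{fn}.json','w'));return s
E
python3 - <<'E'
from h import *
s=wsnap('w1');print(s['tool_pos'],s['wrist_force'],np.array(load('w1')['cam_to_world']).round(2))
c=load('s1');m=ray(c,270.4,192,59);print(m)
overlay('w1','o2',(m[0],m[1],.17),(0,0,512,384),s=1.5)
E
```

```text
[518.34145926 -86.79731527 300.97613438] [-0.33225131  0.163762   -0.62894524] [[ 3.4000e-01  9.0000e-01  2.7000e-01  4.5053e+02]
 [ 9.4000e-01 -3.3000e-01 -1.0000e-01 -6.1120e+01]
 [-0.0000e+00  2.8000e-01 -9.6000e-01  4.4429e+02]
 [ 0.0000e+00  0.0000e+00  0.0000e+00  1.0000e+00]]
[603.49923259 -80.32165127  59.        ]
```

View pics/o2.png

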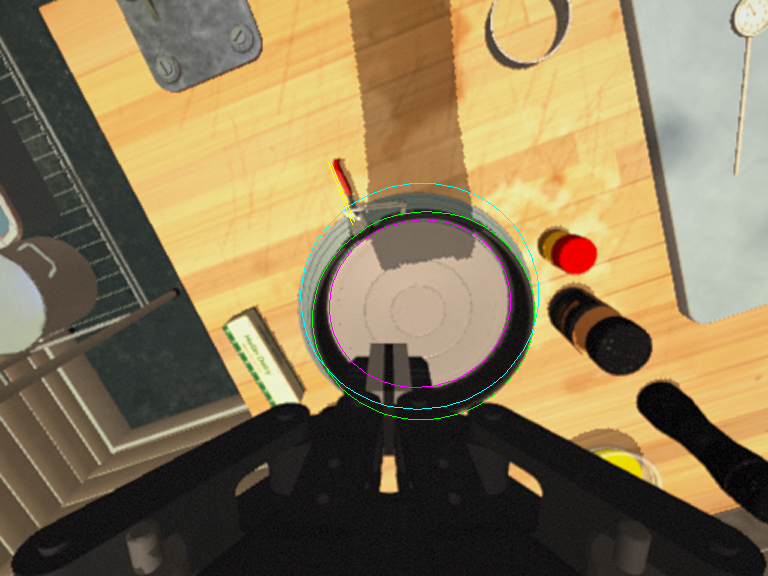

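```bash
python3 - <<'E'
from h import *
overlay('w1','o3',(603.5,-80.3,.17),(190,90,370,280),s=3)
overlay('s1','o4',(603.5,-80.3,.17),(180,140,360,270),s=3)
a=cv2.imread('pics/o3.png');b=cv2.imread('pics/o4.png');
cv2.imwrite('pics/o5.png',a)
E
```

```text
(no output)
```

View pics/o5.png

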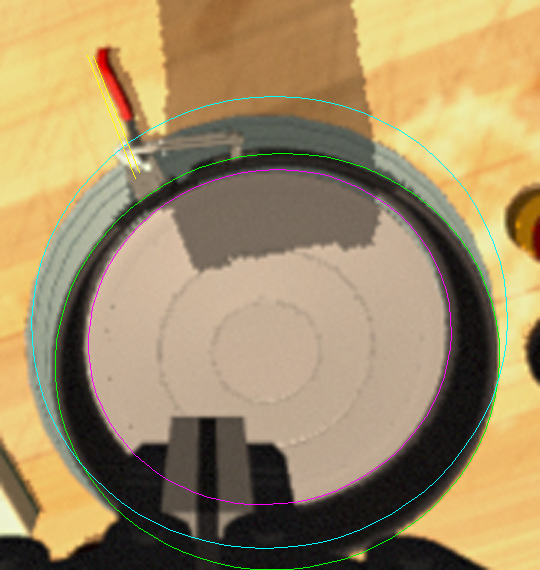

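Call:
carry_out(
  deltas=[
    {"dp":[19,-1,-50],"rot":[0,0,0],"claw":1},
    {"dp":[19,-1,-110],"rot":[0,0,0],"claw":1},
    {"dp":[19,-1,-170],"rot":[0,0,0],"claw":1},
    {"dp":[19,-1,-220],"rot":[0,0,0],"claw":1},
    {"dp":[19,-1,-255],"rot":[0,0,0],"claw":1},
    {"dp":[19,-1,-266],"rot":[0,0,0],"claw":1},
    {"dp":[19,-1,-266],"rot":[0,0,0],"claw":1},
  ],
)

```text
t: 3.02
tool_pos: [537.7, -88.0, 35.5]
orientation: [-0.0, 0.173, 0.985, 0.0]
wrist_force: [0.7, -1.1, -0.5]
gripper_width: 0.005
```

Call:
carry_out(
  deltas=[
    {"dp":[0,0,-3],"claw":1},
    {"dp":[0,0,-5],"claw":1},
    {"dp":[0,0,-7],"claw":1},
    {"dp":[0,0,-9],"claw":1},
    {"dp":[0,0,-11],"claw":1},
    {"dp":[0,0,-12],"claw":1},
    {"dp":[0,0,-13],"claw":1},
    {"dp":[0,0,-14],"claw":1},
    {"dp":[0,0,-15],"claw":1},
    {"dp":[0,0,-16],"claw":1},
    {"dp":[0,0,-17],"claw":1},
  ],
)

```text
invalid input at $.deltas[0]: expected keys claw, dp, rot
```

Call:
carry_out(
  deltas=[
    {"dp":[0,0,-3],"rot":[0,0,0],"claw":1},
    {"dp":[0,0,-5],"rot":[0,0,0],"claw":1},
    {"dp":[0,0,-7],"rot":[0,0,0],"claw":1},
    {"dp":[0,0,-9],"rot":[0,0,0],"claw":1},
    {"dp":[0,0,-11],"rot":[0,0,0],"claw":1},
    {"dp":[0,0,-12],"rot":[0,0,0],"claw":1},
    {"dp":[0,0,-13],"rot":[0,0,0],"claw":1},
    {"dp":[0,0,-14],"rot":[0,0,0],"claw":1},
    {"dp":[0,0,-15],"rot":[0,0,0],"claw":1},
    {"dp":[0,0,-16],"rot":[0,0,0],"claw":1},
    {"dp":[0,0,-17],"rot":[0,0,0],"claw":1},
  ],
)

```text
t: 4.4
tool_pos: [537.6, -88.7, 18.3]
orientation: [-0.0, 0.174, 0.985, 0.0]
wrist_force: [-1.6, 0.3, 1.5]
gripper_width: 0.003
```

Call:
carry_out(
  deltas=[
    {"dp":[0,0,-1],"rot":[0,0,0],"claw":1},
    {"dp":[0,0,-2],"rot":[0,0,0],"claw":1},
    {"dp":[0,0,-3],"rot":[0,0,0],"claw":1},
    {"dp":[0,0,-4],"rot":[0,0,0],"claw":1},
    {"dp":[0,0,-5],"rot":[0,0,0],"claw":1},
    {"dp":[0,0,-6],"rot":[0,0,0],"claw":1},
    {"dp":[0,0,-7],"rot":[0,0,0],"claw":1},
    {"dp":[0,0,-8],"rot":[0,0,0],"claw":1},
    {"dp":[0,0,-8],"rot":[0,0,0],"claw":1},
  ],
)

```text
t: 5.52
tool_pos: [537.6, -88.6, 10.4]
orientation: [0.0, 0.174, 0.985, 0.0]
wrist_force: [-1.8, -0.2, 3.2]
gripper_width: -0.002
```

Near the seated height (10 mm); press on in small steps until the force rises.

Call:
carry_out(
  deltas=[
    {"dp":[0,0,-0.5],"rot":[0,0,0],"claw":1},
    {"dp":[0,0,-1],"rot":[0,0,0],"claw":1},
    {"dp":[0,0,-1.5],"rot":[0,0,0],"claw":1},
    {"dp":[0,0,-1.5],"rot":[0,0,0],"claw":1},
    {"dp":[0,0,-1.5],"rot":[0,0,0],"claw":1},
  ],
)

```text
t: 6.15
tool_pos: [537.7, -88.6, 10.1]
orientation: [0.0, 0.174, 0.985, 0.0]
wrist_force: [-7.1, 0.6, 21.8]
gripper_width: 0.0
```

Call:
carry_out(
  deltas=[
    {"dp":[0,0,5],"rot":[0,0,0],"claw":1},
    {"dp":[0,0,40],"rot":[0,0,0],"claw":1},
    {"dp":[0,0,90],"rot":[0,0,0],"claw":1},
    {"dp":[-40,15,110],"rot":[0,0,0],"claw":1},
    {"dp":[-80,25,110],"rot":[0,0,0],"claw":1},
    {"dp":[-120,30,110],"rot":[0,0,0],"claw":1},
    {"dp":[-120,30,110],"rot":[0,0,0],"claw":1},
  ],
)

```text
t: 7.02
tool_pos: [414.7, -58.0, 118.7]
orientation: [-0.001, 0.173, 0.985, 0.001]
wrist_force: [0.5, -0.3, -0.4]
gripper_width: 0.001
```

```bash
python3 - <<'E'
from h import *
s=wsnap('w2');print(s['t'],s['tool_pos'],s['wrist_force']); snap('scene','s2')
pan=(602,-80,.14)
overlay('w2','o6',pan,(100,0,440,384),s=1.5,tilt=0)
overlay('s2','o7',pan,(180,140,360,270),s=3,tilt=0)
a=cv2.imread('pics/o6.png');b=cv2.imread('pics/o7.png')
h=max(a.shape[0],b.shape[0]);p=lambda i:np.pad(i,((0,h-i.shape[0]),(0,0),(0,0)))
o=np.hstack([p(a[:, :]),p(b)]);print(o.shape);cv2.imwrite('pics/o8.png',cv2.resize(o,None,fx=.75,fy=.75) if o.shape[1]>1060 else o)
x,y,th=pan
for th_l in np.arange(-.3,1.7,.1):
    a=2.98+th_l+th; R=np.array([[np.cos(th),-np.sin(th)],[np.sin(th),np.cos(th)]])
    pv=R@[-118,-12]+[x,y]; m=pv+43*np.array([np.cos(a),np.sin(a)]); n=np.array([-np.sin(a),np.cos(a)])
    print(round(th_l,1),m.round(1),(m-12.5*n).round(1))
E
```

```text
7.025 [414.74000107 -58.02342921 118.68352312] [ 0.51803897 -0.26603562 -0.42104475]
(576, 1050, 3)
-0.3 [446.  -94.8] [450.  -82.9]
-0.2 [444.9 -98.9] [447.6 -86.7]
-0.1 [ 444.1 -103.1] [445.7 -90.7]
0.0 [ 443.8 -107.4] [444.1 -94.9]
0.1 [ 444.  -111.7] [443.  -99.3]
0.2 [ 444.5 -116. ] [ 442.3 -103.7]
0.3 [ 445.5 -120.2] [ 442.  -108.1]
0.4 [ 446.9 -124.2] [ 442.3 -112.6]
0.5 [ 448.7 -128.1] [ 442.9 -117. ]
0.6 [ 450.8 -131.9] [ 444.  -121.4]
0.7 [ 453.4 -135.3] [ 445.5 -125.6]
0.8 [ 456.2 -138.5] [ 447.4 -129.6]
0.9 [ 459.4 -141.4] [ 449.8 -133.5]
1.0 [ 462.8 -144. ] [ 452.5 -137. ]
1.1 [ 466.5 -146.2] [ 455.5 -140.3]
1.2 [ 470.4 -148.1] [ 458.8 -143.3]
1.3 [ 474.4 -149.5] [ 462.5 -145.9]
1.4 [ 478.6 -150.6] [ 466.3 -148.2]
1.5 [ 482.9 -151.2] [ 470.4 -150. ]
1.6 [ 487.2 -151.3] [ 474.7 -151.4]
```

View pics/o8.png

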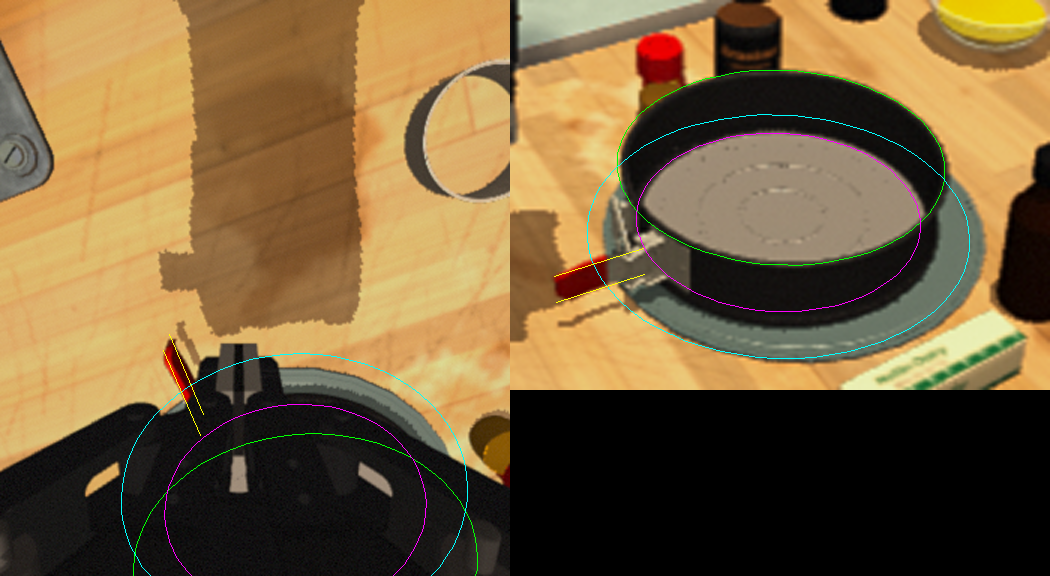

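Call:
carry_out(
  deltas=[
    {"dp":[28,-8,0],"rot":[0,0,0],"claw":1},
    {"dp":[28,-8,-40],"rot":[0,0,0],"claw":1},
    {"dp":[28,-8,-80],"rot":[0,0,0],"claw":1},
    {"dp":[28,-8,-91],"rot":[0,0,0],"claw":1},
    {"dp":[28,-18,-91],"rot":[0,0,0],"claw":1},
    {"dp":[28,-25,-91],"rot":[0,0,0],"claw":1},
    {"dp":[28,-30,-91],"rot":[0,0,0],"claw":1},
    {"dp":[28,-35,-91],"rot":[0,0,0],"claw":1},
    {"dp":[28,-40,-91],"rot":[0,0,0],"claw":1},
    {"dp":[28,-45,-91],"rot":[0,0,0],"claw":1},
    {"dp":[28,-50,-91],"rot":[0,0,0],"claw":1},
  ],
)

```text
t: 8.5
tool_pos: [445.7, -108.6, 27.8]
orientation: [-0.0, 0.173, 0.985, 0.0]
wrist_force: [0.5, 1.4, 0.0]
gripper_width: 0.004
```

Call:
carry_out(
  deltas=[
    {"dp":[-1,-5,0],"rot":[0,0,0],"claw":1},
    {"dp":[-1,-9,0],"rot":[0,0,0],"claw":1},
    {"dp":[0,-13,0],"rot":[0,0,0],"claw":1},
    {"dp":[1,-17,0],"rot":[0,0,0],"claw":1},
    {"dp":[3,-21,0],"rot":[0,0,0],"claw":1},
    {"dp":[5,-25,0],"rot":[0,0,0],"claw":1},
    {"dp":[8,-29,0],"rot":[0,0,0],"claw":1},
    {"dp":[11,-32,0],"rot":[0,0,0],"claw":1},
    {"dp":[14,-35,0],"rot":[0,0,0],"claw":1},
  ],
)

```text
t: 9.62
tool_pos: [460.0, -144.1, 27.9]
orientation: [0.0, 0.174, 0.985, -0.0]
wrist_force: [-0.4, 0.4, -0.6]
gripper_width: -0.0
```

```bash
python3 - <<'E'
from h import *
s=read_state();print(s['t'],s['tool_pos'],s['wrist_force']);snap('scene','s3')
im=cv2.imread('pics/s3.png')[160:280,160:340];cv2.imwrite('pics/c3.png',cv2.resize(im,None,fx=4,fy=4))
E
```

```text
9.625 [ 459.9771972  -144.06376147   27.8588215 ] [-0.36913609  0.44014584 -0.57919113]
```

View pics/c3.png

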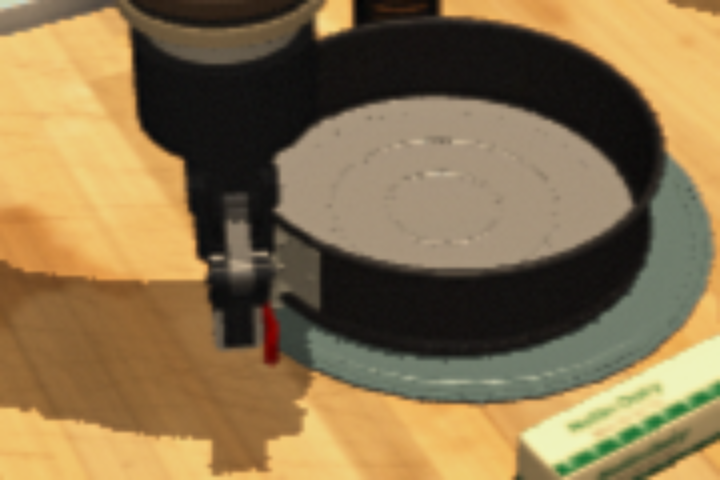

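The lever (red at crop pixel 270,335) is just before dead centre, with the finger behind it; the base looks flat. I'll keep going.

Call:
carry_out(
  deltas=[
    {"dp":[4,-2,0],"rot":[0,0,0],"claw":1},
    {"dp":[8,-4,0],"rot":[0,0,0],"claw":1},
    {"dp":[12,-6,0],"rot":[0,0,0],"claw":1},
    {"dp":[16,-7,0],"rot":[0,0,0],"claw":1},
    {"dp":[16,-7,0],"rot":[0,0,0],"claw":1},
    {"dp":[16,-7,0],"rot":[0,0,0],"claw":1},
  ],
)

```text
t: 10.42
tool_pos: [475.4, -150.6, 27.8]
orientation: [-0.0, 0.174, 0.985, 0.0]
wrist_force: [-0.3, -0.3, -0.4]
gripper_width: 0.0
```

```bash
python3 - <<'E'
from h import *
s=read_state();print(s['t'],s['tool_pos'],s['wrist_force']);snap('scene','s4')
im=cv2.imread('pics/s4.png')[160:280,160:340];cv2.imwrite('pics/c4.png',cv2.resize(im,None,fx=4,fy=4))
E
```

```text
10.425 [ 475.44093468 -150.56763469   27.76404414] [-0.25798086 -0.28960283 -0.37372511]
```

View pics/c4.png

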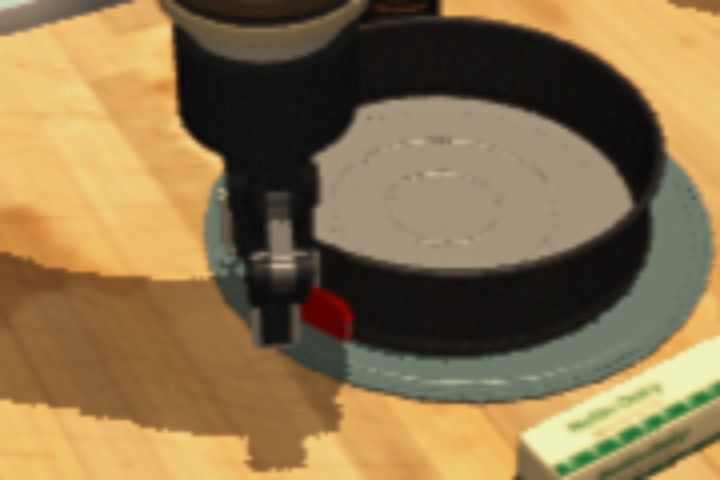

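The lever has snapped over: the red sleeve (325,312) now lies along the wall. Retreat outward, then up.

Call:
carry_out(
  deltas=[
    {"dp":[-10,-5,0],"rot":[0,0,0],"claw":1},
    {"dp":[-35,-15,0],"rot":[0,0,0],"claw":1},
    {"dp":[-60,-10,30],"rot":[0,0,0],"claw":1},
    {"dp":[-60,0,80],"rot":[0,0,0],"claw":1},
    {"dp":[-60,20,140],"rot":[0,0,0],"claw":1},
    {"dp":[-60,60,180],"rot":[0,0,0],"claw":1},
    {"dp":[-60,110,210],"rot":[0,0,0],"claw":1},
    {"dp":[-60,150,230],"rot":[0,0,0],"claw":1},
    {"dp":[-60,150,230],"rot":[0,0,0],"claw":1},
  ],
)

```text
t: 11.6
tool_pos: [415.7, 1.8, 258.9]
orientation: [0.001, 0.171, 0.985, 0.001]
wrist_force: [0.2, -1.6, -0.4]
gripper_width: -0.007
```

```bash
python3 - <<'E'
from h import *
s=read_state();print(s['t'],s['tool_pos'],s['wrist_force']);snap('scene','s5')
overlay('s5','o9',(602,-80,.14),(120,140,370,290),s=3,tilt=0,lev=1.9)
E
```

```text
11.6 [415.74211612   1.84377346 258.8786376 ] [ 0.20113063 -1.64908395 -0.39371624]
```

View pics/o9.png

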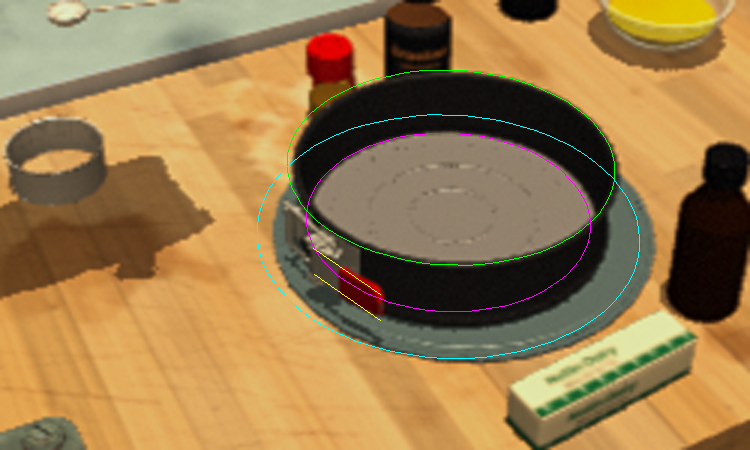

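```bash
python3 - <<'E'
from h import *
g=[cv2.cvtColor(cv2.imread(f'pics/{n}.png'),6).astype(np.float32) for n in('s1','s2','s5')]
for n,(a,b,c,d) in dict(pan=(155,250,250,332),rimR=(160,245,290,332),butter=(240,292,285,360),van=(185,250,340,375),jars=(120,172,220,272),ring=(175,212,118,160)).items():
    r=[x[a:b,c:d] for x in g];print(n,np.round(cv2.phaseCorrelate(r[0].copy(),r[2].copy()),2),np.round(cv2.phaseCorrelate(r[1].copy(),r[2].copy()),2))
job_done()
E
```

```text
Traceback (most recent call last):
ValueError: setting an array element with a sequence. The requested array has an inhomogeneous shape after 1 dimensions. The detected shape was (2,) + inhomogeneous part.
```

```bash
python3 - <<'E'
from h import *
g=[cv2.cvtColor(cv2.imread(f'pics/{n}.png'),6).astype(np.float32) for n in('s1','s2','s5')]
for n,(a,b,c,d) in dict(pan=(155,250,250,332),rimR=(160,245,290,332),butter=(240,292,285,360),van=(185,250,340,375),jars=(120,172,220,272),ring=(175,212,118,160)).items():
    r=[x[a:b,c:d].copy() for x in g];print(n,[np.round(cv2.phaseCorrelate(r[i],r[2])[0],2) for i in(0,1)])
E
```

```text
pan [array([-0.01,  0.15]), array([-0.  ,  0.08])]
rimR [array([ 0.51, -0.  ]), array([0.5, 0. ])]
butter [array([ 0.49, -0.02]), array([ 0.47, -0.03])]
van [array([-0.04, -0.  ]), array([ 0.03, -0.01])]
jars [array([0.01, 0.04]), array([0.04, 0.07])]
ring [array([ 0.56, -0.18]), array([ 0.54, -0.21])]
```

Nothing has moved by more than about half a pixel, which is within the noise. Handing in.

```bash
python3 -c "
from bench import *
print(job_done())"
```

```text
the job is handed in; nothing more can be done
None
```

The springform pan is ready for filling: the base plate is pressed flat and the clamp lever is snapped shut. I handed the job in at about 11.6 s.

- **Base plate:** I pressed the raised edge down with the shut fingertips. It stopped at a TCP height of 10.1 mm, where a seated plate should be 10 mm up, and the wrist force then rose to about 22 N. The flat-base overlay matches the final picture.
- **Clamp lever:** I pushed it round past dead centre. In the last picture it lies along the wall, within a few mm of the overlay for the shut position. That offset is about the error of my pan pose estimate.
- **Pan and bystanders:** comparing the first and last pictures, nothing shifted by more than about 0.6 pixel (a millimetre or so). The half-pixel readings on the butter, the pastry ring and the pan's right rim are probably noise, since the arm never went near the butter or ring.
- **Checks:** the first attempt at the shift check failed on a formatting error and was rerun. One move call was refused for a missing key and resent. The largest wrist force I read was about 23 N, and the arm was clear of everything at hand-in.

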